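Wind the pig dispenser's stirrer and hold its gate at the mark

ROBOT

A 6-joint arm with a two-finger parallel gripper is mounted at the origin on the work surface. World frame = base frame: x ahead of the robot, y to its left, z up, the work surface at z = 0. Lengths are in m, angles in rad, forces in N, time in s.
With the tool pointing down it reaches from about 0.3 to 0.775 m from the base axis. Payload 14.6 kg.
Tool frame: the origin (TCP) lies between the finger pads; the fingertips stand ahead of it and the grasp point (between the pads) lies 5 mm behind it (robot.tip_extent is the z of the fingertips in the tool frame, in m); z points along the fingers, y is the line along which they close (so a half turn about z gives the same grasp; the last joint's range is limited). The gripper opens to 94 mm and grips with 3 to 60 N. Pads are 16 mm wide; open, the fingers measure 119 mm over their backs; the gripper's body (75 mm by 177 mm) begins 78 mm behind the grasp point.
Start: joints at [-1.274, 0.3, 1.521, -0, 1.321, -0.067], TCP at [0.196, -0.514, 0.199] pointing down, gripper open.
Joint ranges: [-3.03, 3.03], [-0.79, 2.21], [0.23, 2.52], [-1.04, 4.18], [0, 3.07], [-2.55, 2.55]. Speed limits (rad/s): [2.22, 2.22, 2.57, 3.14, 3.14, 3.14].

INTERFACE

Orientations are given as a rotation vector (axis times angle).
In Python, from bench import telemetry, vision, hand_in, nets, robot gives the robot as it stands. The module is installed in compiled form; this text tells all that it offers.
- The arm moves only by the tool servo_tool, never from a script. Its argument "plan" is a list of rows, each an object with "translation": the shift along the tool's x, y, z in mm, a list of three; "rotation": the turn, a rotation vector about the tool's x, y, z in rad, a list of three; "claw": the opening, from -1 (shut) to 1 (fully open). A call has 1 to 10 rows; each row is the pose to reach, as a shift and turn from the pose commanded when the call began, along the tool's axes at that moment; what a row does not reach only later rows make up. A row lasts 1/12 s, in which the tool goes at most 41.7 mm and 7.16 degrees, less where a joint would pass 70% of its speed; a pose out of reach is approached as far as the arm can. A call with a gripper value outside its range is refused whole. The fingers move at their own pace and stop on an object; the grip force is fixed at half the most. Time passes only in rows, so rows that repeat a pose let the fingers close. It gives the time, the measured TCP pose, the force, the opening and the grip force at its end, in the units of the state.
- telemetry.read_state(): the state, without advancing time (a new reading comes with each control period).
- vision.grab_frame(name): name is "scene" or "top"; returns a dict with "img" (400x640x3 uint8, red, green, blue), "fx", "fy", "cx", "cy" (pixels), "distortion" ([k1, k2, p1, p2, k3] as OpenCV has them; the pictures are not rectified), "R" (3x3) and "t" (3): a world point X has camera coordinates R X + t. Camera axes: x right, y down, z forward; pixel columns grow to the right and rows downward; lengths in m; the calibration is good to about 2 mm. A picture is of the moment at which its call begins. There is no depth.
- hand_in(): hands the job in; it is judged then, once.
Trained networks look in a picture, given as the dict that the camera call returned (one of the last four; its "shot" number tells which), for a name from the list of things; names that differ only in an ending like _2 or _b are one class to them, and where a whole thing is asked for, a point or a joint stands for the part that bears it (a point fixed in the world has none). Each returns a list of dicts, best first, with "score" (0 to 1); they miss things now and then, are a little off and sometimes report something else, mostly with a low value. They report only what shows in the picture. A call takes as long as a camera call.
- nets.find_in(picture, query): "bbox" ([left, top, right, bottom] in pixels, round what is visible of it).
- nets.outline_of(picture, query): "mask" (400x640 bool, what is visible of it) and "bbox" ([left, top, right, bottom] in pixels, round what is visible of it).
- nets.spot_point(picture, query): "pixel" ([column, row] in pixels: a listed point, or the origin of a listed thing).
The state is a dict: "time": time; "joint_positions": joint angles; "joint_vel": joint speeds; "joint_torque": joint torques, N m; "ee_pos": TCP position; "ee_rot": TCP orientation; "contact_force": force on the tool from outside, world axes, zero at the start; "torque": the same for the moment, N m; "width": finger opening in m; "gripper_force": force on a finger pad.
Only numpy, scipy, OpenCV 4.12 (cv2) and the standard library are available. Lean on these libraries where they do the work, as an engineer would, in place of code of your own. Each camera call takes 0.05 s, during which the arm holds its last target. There are 200 camera calls.

TASK

The red pig-shaped topping dispenser needs its stirrer wound and its gate held open for a portion. First wind the brass key on the grey box clockwise (seen from above), in as many part-turns as it takes, until it is fully wound against its stop, where its red wing tip points at the green dot; then grip the upright yellow gate handle, pull it out against its spring until it stands over the red line on the guide plate, and finish while still holding it there. Leave the bowl under the spout and everything else on the counter where it stands.

Things in the scene. Friction and masses are not known exactly. Their poses are not given: they have to be found in the camera images.
- dispenser: White topping dispenser with a red pig hopper, fixed, turned up to 0.35 rad. Origin on the counter; its x runs from its front (gate handle, nearest the robot) to its back, y left, z up. In its frame, mm: foot plate x -30..170, y -95..95, z 0..8; gate housing x -40..160, y -91..91, top z 125; hopper radius 60 about (100, 0), ears to z 250, snout to x 30.
- red_line (a point): Middle of the red line, 5 mm wide (dispenser x) and 100 mm long (y), on the aluminium guide plate in front of the housing; at (-125, 0, 94) mm in the dispenser's frame. The plate spans x -165..-40, y -50..50, top z 94 mm. Axes as the dispenser's.
- green_dot (a point): Green dot, 11 mm across, on top (z 125 mm) of the grey clockwork box, 33 mm in front (-x) of the key's axis; at (-53, 145, 126) mm in the dispenser's frame. The box is 85 x 85 mm about (-20, 145). Axes as the dispenser's.
- key (a joint): Angle of the brass wing key, rad, growing clockwise seen from above; starts at 0.1 to 0.9, stop at 3.6 = fully wound. A spring (to 0.04 N m) resists, but friction (0.06 N m) keeps the key where it is let go; turned back it unwinds. Direction from axis to red wing tip, counter-clockwise from the dispenser's +x: pi + 3.6 - value (at 3.6: towards the green dot).
- key_grip (a point): Point on the key's vertical axis at grip height, at (-20, 145, 157.5) mm in the dispenser's frame. The wing is a flat upright plate through the axis, 46 mm long, 9 mm thick, from z 137 to 173 mm; 12 mm at one end is red. For the wing's direction use key.
- gate (a joint): How far the gate is pulled out, m: 0 = shut against its stop, grows as the handle moves along the dispenser's -x; 0.050 = handle centred over the red line; 0.085 = end stop. A spring shuts it as soon as it is let go (about 3 N shut, 7.5 N at the line).
- gate_grip (a point): Grip point in the upright yellow gate handle, a plate 14 mm thick (dispenser x), 40 mm wide (y), z 99 to 179 mm; the point is at z 160 mm and, when shut, 75 mm in front (-x) of the dispenser's origin, y 0. 28 mm lie between the shut handle and the housing's front. Axes as the dispenser's.
- bowl: Blue bowl, 110 mm across and 45 mm high, on the foot plate under the spout. Origin: centre of its underside. Stays.
- tumbler: Orange cup, 66 mm across, 90 mm high. Origin: centre of its underside. Stays.
- mug: White mug, 76 mm across, 85 mm high. Origin: centre of its underside. Stays.
- jar: Amber jar with red cap, 60 mm across, 90 mm high. Origin: centre of its underside. Stays.
- spoon: Wooden spoon, 240 mm long, lying on the counter along its x axis. Stays.
- carton: Yellow carton, 50 x 90 x 110 mm high. Origin: centre of its underside. Stays.
- cutter: Round steel cookie cutter, 70 mm across, 25 mm high. Origin: centre of its underside. Stays.

How it is judged:
By the outcome, as a careful person would: the job done as asked, in the order asked, and still so for the second after the job is handed in, while the arm keeps its last pose, push and grip.
It also fails if it takes over 72 s, if anything falls off the work surface, if the arm or the gripper's body presses on something with over 40 N, if the wrist force passes 120 N, or if a joint passes its speed limit or range.

## Working session

There is one attempt and no reset: what is moved stays moved. The work goes in short steps, Python scripts to look and compute and a tool call to move; the robot and the scene stay as the last step left them, time stands still between calls to the robot, and variables do not carry over. Pictures are saved under pics/ and viewed, at most 10 in all, crops included, and the job is handed in when it is done.

Besides the shell and the picture viewer there is one more tool, called after "Call:" by a JSON object that holds its "api" and its "payload". servo_tool: Moves the arm, as the interface text tells. Its arguments: {"type":"object","properties":{"plan":{"type":"array","items":{"type":"object","properties":{"translation":{"type":"array","items":{"type":"number"}},"rotation":{"type":"array","items":{"type":"number"}},"claw":{"type":"number"}}}}},"required":["plan"]}

```bash
mkdir -p pics; cat > h.py <<'E'
import numpy as np, cv2
from scipy.spatial.transform import Rotation as Ro
from scipy.optimize import least_squares
from bench import telemetry, vision, hand_in, nets, robot
def K(f): return np.array([[f['fx'],0,f['cx']],[0,f['fy'],f['cy']],[0,0,1.]])
def proj(f,X):
    return cv2.projectPoints(np.atleast_2d(np.array(X,float)),cv2.Rodrigues(np.array(f['R']))[0],np.array(f['t'],float),K(f),np.array(f['distortion'],float))[0][:,0]
def und(f,p): return cv2.undistortPoints(np.array([[p]],float),K(f),np.array(f['distortion'],float))[0,0]
def tri(f1,p1,f2,p2):
    P=[np.c_[f['R'],f['t']] for f in (f1,f2)]
    X=cv2.triangulatePoints(P[0],P[1],und(f1,p1).reshape(2,1),und(f2,p2).reshape(2,1))[:,0]
    return X[:3]/X[3]
def onplane(f,p,z):
    R=np.array(f['R']);c=-R.T@np.array(f['t']);d=R.T@np.r_[und(f,p),1]
    return c+d*(z-c[2])/d[2]
E
python3 - <<'E'
from h import *
s=vision.grab_frame("scene");t=vision.grab_frame("top")
cv2.imwrite('pics/s.png',s['img'][:,:,::-1]);cv2.imwrite('pics/t.png',t['img'][:,:,::-1])
for n in ['dispenser','red_line','green_dot','key_grip','gate_grip','bowl','tumbler','mug','jar','spoon','carton','cutter']:
    a=nets.spot_point(s,n);b=nets.spot_point(t,n)
    print(n,[(np.round(x[0]['pixel'],1),round(x[0]['score'],2)) if x else None for x in (a,b)], np.round(tri(s,a[0]['pixel'],t,b[0]['pixel']),4) if a and b else '')
print(robot.tip_extent,[ (k) for k in dir(robot) if k[0]!='_'],telemetry.read_state())
E
```

```text
dispenser [(array([339.6, 231.7]), 0.77), (array([285.5, 209.4]), 0.59)] [0.5924 0.0488 0.006 ]
red_line [(array([357.9, 194.1]), 0.66), (array([285.9, 238.8]), 0.67)] [0.4762 0.0368 0.0924]
green_dot [(array([383.4, 216.8]), 0.74), (array([244. , 217.4]), 0.96)] [0.5472 0.1889 0.1279]
key_grip [(array([378.4, 217.3]), 0.5), (array([243.4, 206.8]), 0.54)] [0.5813 0.1903 0.1502]
gate_grip [(array([353.3, 185.7]), 0.63), (array([284.6, 220.2]), 0.48)] [0.5317 0.0461 0.1685]
bowl [None, None] 
tumbler [(array([281.9, 222.4]), 0.84), (array([326.4, 186. ]), 0.81)] [ 0.6918 -0.1172  0.0156]
mug [(array([470.8, 251.5]), 0.68), (array([184.6, 261.3]), 0.77)] [0.3877 0.4278 0.012 ]
jar [(array([379.2, 215.2]), 0.16), (array([247. , 170.1]), 0.67)] [0.6726 0.203  0.2335]
spoon [(array([246.1, 163.2]), 0.64), (array([426.1, 226.2]), 0.61)] [ 0.5305 -0.5065 -0.0057]
carton [(array([424.4, 296.8]), 0.86), (array([197.5, 197.1]), 0.94)] [ 0.6342  0.4042 -0.0051]
cutter [(array([447.1, 273.7]), 0.62), (array([187.2, 226. ]), 0.44)] [0.5233 0.4226 0.0179]
0.014 ['IKError', 'tip_extent'] {'time': 1.3, 'joint_positions': array([-1.27360513e+00,  2.99881706e-01,  1.52104056e+00,  1.35946402e-05,
        1.32067389e+00, -6.65768943e-02]), 'joint_vel': array([-8.77448837e-05, -4.26366101e-04, -4.40904583e-04,  2.43159928e-04,
        5.48585053e-04,  1.02065117e-04]), 'joint_torque': array([ 6.97676551e-04, -5.31653452e+01, -3.52914762e+01,  7.09146238e-02,
        2.12337775e-02,  8.00351955e-06]), 'ee_pos': array([ 0.19569594, -0.51398628,  0.19903844]), 'ee_rot': array([-3.08976701e+00, -5.68254165e-01, -1.99185861e-05]), 'contact_force': array([ 0.22268975, -0.13222553,  0.10818889]), 'torque': array([ 0.06681585, -0.01395933,  0.00307428]), 'gripper_force': 0.0, 'width': 0.0937208131893224}
```

```bash
python3 - <<'E'
import cv2
s=cv2.imread('pics/s.png');t=cv2.imread('pics/t.png')
c=cv2.resize(s[130:290,280:460],None,fx=3,fy=3,interpolation=cv2.INTER_CUBIC);d=cv2.resize(t[150:270,215:345],None,fx=3.9,fy=4,interpolation=cv2.INTER_CUBIC)
import numpy as np
cv2.imwrite('pics/c1.png',cv2.resize(c,(540,480)));cv2.imwrite('pics/d1.png',cv2.resize(t[150:270,215:345],(650,600),interpolation=cv2.INTER_CUBIC))
E
```

```text
(no output)
```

View pics/c1.png

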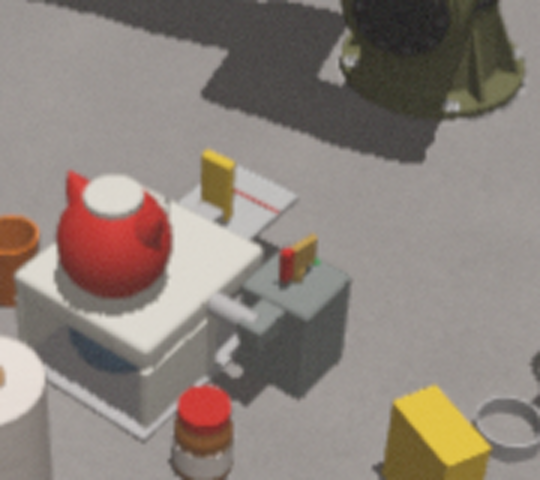

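View pics/d1.png

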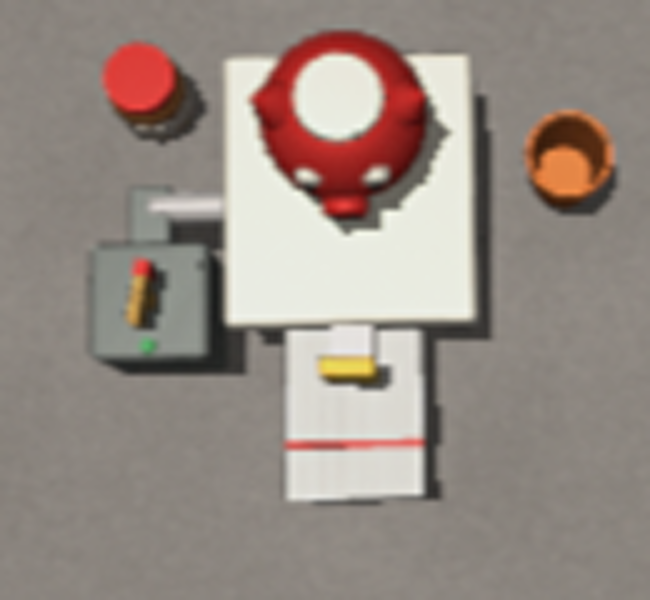

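View pics/s.png

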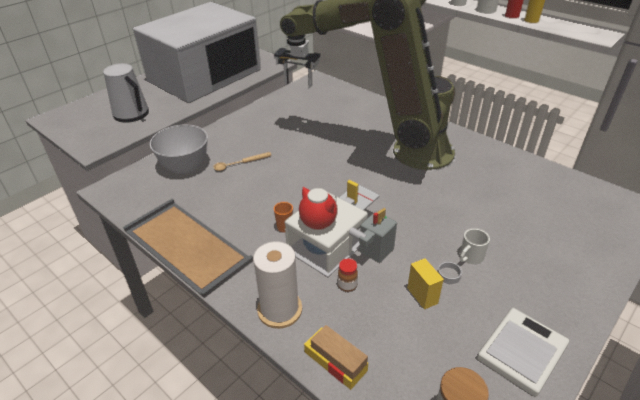

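The scene view shows the dispenser with its handle facing the robot and the jar, tumbler and carton clear of it. In the top view the housing corners lie near (260,161), (309,161), (310,213) and (260,215). The red line runs from (272,239) to (300,238), and the green dot is at (244,218.6). The key's red tip is at (243,203), pointing away from the dot.

```bash
cat >> h.py <<'E'
def blob(img,box,cond):
    l,t,r,b=box;c=img[t:b,l:r].astype(float);R,G,B=c[...,0],c[...,1],c[...,2]
    w=np.clip(cond(R,G,B),0,None);v,u=np.mgrid[t:b,l:r]
    return np.array([(u*w).sum()/w.sum(),(v*w).sum()/w.sum()]),w.sum()
def W(p,X): # dispenser -> world, X in mm
    c,s=np.cos(p[2]),np.sin(p[2]);X=np.atleast_2d(X)/1000.
    return np.c_[p[0]+c*X[:,0]-s*X[:,1],p[1]+s*X[:,0]+c*X[:,1],X[:,2]]
green=lambda R,G,B:np.where(G-np.maximum(R,B)>20,G-np.maximum(R,B),0)
E
cat > fit.py <<'E'
from h import *
t=vision.grab_frame("top");s=vision.grab_frame("scene")
A=lambda u,v:((u+.5)/5-.5+215,(v+.5)/5-.5+150)
S=lambda u,v:((u+.5)/3-.5+280,(v+.5)/3-.5+130)
red=lambda R,G,B:np.where(R-np.maximum(G,B)>25,R-np.maximum(G,B),0)
gd,w1=blob(t['img'],(235,212,255,225),green)
gs,w2=blob(s['img'],(375,210,395,222),green)
print(gd,w1,gs,w2, 'dot tri',tri(s,gs,t,gd))
rl,_=blob(t['img'],(268,233,305,245),red);print('line',rl)
obs=[(t,[-53,145,125.5],gd),(t,[-125,0,94],rl),(t,[160,91,125],A(225,58)),(t,[160,-91,125],A(470,55)),(t,[-40,-91,125],A(475,319)),(t,[-40,91,125],A(227,326)),
(t,[-125,50,94],A(286,446)),(t,[-125,-50,94],A(425,441)),(t,[-165,50,94],A(286,500)),(t,[-165,-50,94],A(424,497)),
(s,[-53,145,125.5],gs),(s,[160,91,125],S(148,352)),(s,[-40,91,125],S(263,247)),(s,[160,-91,125],S(18,265))]
def solve(full):
    def res(q):
        return np.concatenate([(proj(f,W(q[:3],X)+[0,0,q[3] if full else 0])[0]-p) for f,X,p in obs])
    return least_squares(res,[.6,.045,0,0],loss='soft_l1')
for full in (0,1):
    r=solve(full);print(np.round(r.x,4),np.round(r.fun.reshape(-1,2),1).tolist())
p=solve(0).x[:3];np.save('p.npy',p)
for n,X in dict(line=[-125,0,94],dot=[-53,145,126],key=[-20,145,157.5],gate=[-75,0,160]).items(): print(n,W(p,X)[0].round(4))
# gate handle top check and key
yel=lambda R,G,B:np.where((R-B>70)&(G-B>50),R-B,0)
print('hand top', blob(t['img'],(275,218,295,228),yel)[0], proj(t,W(p,[-75,0,179])))
# key red tip
kr,w=blob(t['img'],(236,196,250,212),red); ks,w_=blob(s['img'],(368,208,382,226),red)
X=tri(s,ks,t,kr);print('redtip tri',X,w,w_); 
for Z in (.173,.165):
    d=onplane(t,kr,Z)-W(p,[-20,145,0])[0]; a=np.arctan2(d[1],d[0])-p[2]; print(Z,d,'ang',a,'key',(np.pi+3.6-a)%(2*np.pi))
ax=W(p,[-20,145,0])[0]; d=X-ax;a=np.arctan2(d[1],d[0])-p[2];print('tri key',d,(np.pi+3.6-a)%(2*np.pi))
E
python3 fit.py
```

```text
[243.8721174 218.639413 ] 477.0 [385.34730539 216.76646707] 167.0 dot tri [0.54202137 0.19082839 0.12563197]
line [285.34378061 238.37629775]
[0.5992 0.0463 0.0315 0.    ] [[0.4, 0.1], [0.1, 0.1], [-0.3, -0.6], [0.3, -0.7], [0.4, 0.6], [-0.6, 0.1], [-0.1, -0.1], [-0.5, 0.4], [-0.0, 0.2], [-0.1, 0.2], [-0.2, -0.2], [-0.1, -0.4], [1.3, -0.4], [-1.7, 2.0]]
[ 0.5991  0.0463  0.0316 -0.0007] [[0.4, 0.1], [0.1, 0.1], [-0.3, -0.5], [0.3, -0.7], [0.4, 0.6], [-0.6, 0.1], [-0.0, -0.1], [-0.4, 0.4], [0.0, 0.2], [-0.1, 0.2], [-0.3, -0.0], [-0.1, -0.2], [1.3, -0.3], [-1.6, 2.2]]
line [0.4743 0.0424 0.094 ]
dot [0.5417 0.1896 0.126 ]
key [0.5746 0.1906 0.1575]
gate [0.5242 0.044  0.16  ]
hand top [284.06006601 222.97128713] [[283.92555845 222.84626218]]
redtip tri [0.59004974 0.18928442 0.15981087] 2221.0 4091.0
0.173 [ 0.01234548 -0.00196709  0.173     ] ang -0.18953748555794503 key 0.647944831968152
0.165 [ 0.01341207 -0.00056002  0.165     ] ang -0.07325936683198375 key 0.5316667132421902
tri key [ 0.01541414 -0.00136192  0.15981087] 0.5780624746990775
```

```bash
cat >> h.py <<'E'
def rel(pos,yaw):
    s=telemetry.read_state();R=Ro.from_rotvec(s['ee_rot'])
    G=Ro.from_euler('z',yaw)*Ro.from_euler('x',np.pi)
    print('t',round(s['time'],2),'pos',s['ee_pos'].round(4),'q',s['joint_positions'].round(2),'F',s['contact_force'].round(1),'T',s['torque'].round(3),'w',round(s['width'],4))
    print('translation',(R.inv().apply(np.array(pos)-s['ee_pos'])*1000).round(1),'rotation',(R.inv()*G).as_rotvec().round(3))
E
python3 -c "
from h import *
rel([.5746,.1906,.28],3.03)"
```

```text
t 1.4 pos [ 0.1957 -0.514   0.1991] q [-1.27  0.3   1.52 -0.    1.32 -0.07] F [-0.  0.  1.] T [-0.05   0.035  0.005] w 0.0943
translation [ 604.8 -523.6  -81. ] rotation [-0.     0.    -2.666]
```

Call:
{"api": "servo_tool", "payload": {"plan": [{"translation": [0,0,-40],"rotation": [0,0,-0.12],"claw": 1},{"translation": [30,-26,-81],"rotation": [0,0,-0.24],"claw": 1},{"translation": [60,-52,-81],"rotation": [0,0,-0.36],"claw": 1},{"translation": [90,-78,-81],"rotation": [0,0,-0.48],"claw": 1},{"translation": [120,-104,-81],"rotation": [0,0,-0.6],"claw": 1},{"translation": [150,-130,-81],"rotation": [0,0,-0.72],"claw": 1},{"translation": [180,-156,-81],"rotation": [0,0,-0.84],"claw": 1},{"translation": [210,-182,-81],"rotation": [0,0,-0.96],"claw": 1},{"translation": [240,-208,-81],"rotation": [0,0,-1.08],"claw": 1},{"translation": [270,-234,-81],"rotation": [0,0,-1.2],"claw": 1}]}}

```text
time: 2.23
ee_pos: [0.3652, -0.1973, 0.2803]
ee_rot: [2.222, 2.22, 0.0]
contact_force: [1.1, -0.3, -0.3]
width: 0.0937
gripper_force: 0.0
```

```bash
python3 -c "
from h import *
rel([.5746,.1906,.28],3.03)"
```

```text
t 2.23 pos [ 0.3652 -0.1973  0.2803] q [-0.58 -0.07  1.74  0.    1.47 -0.58] F [ 1.1 -0.3 -0.3] T [-0.005 -0.106 -0.03 ] w 0.0937
translation [3.882e+02 2.089e+02 3.000e-01] rotation [ 0.00e+00  1.00e-03 -1.46e+00]
```

Call:
{"api": "servo_tool", "payload": {"plan": [{"translation": [32,17,0],"rotation": [0,0,-0.12],"claw": 1},{"translation": [65,35,0],"rotation": [0,0,-0.24],"claw": 1},{"translation": [97,52,0],"rotation": [0,0,-0.36],"claw": 1},{"translation": [130,70,0],"rotation": [0,0,-0.48],"claw": 1},{"translation": [162,87,0],"rotation": [0,0,-0.6],"claw": 1},{"translation": [195,105,0],"rotation": [0,0,-0.72],"claw": 1},{"translation": [227,122,0],"rotation": [0,0,-0.84],"claw": 1},{"translation": [260,140,0],"rotation": [0,0,-0.96],"claw": 1},{"translation": [292,157,0],"rotation": [0,0,-1.08],"claw": 1},{"translation": [325,175,0],"rotation": [0,0,-1.2],"claw": 1}]}}

```text
time: 3.07
ee_pos: [0.5425, 0.1264, 0.2801]
ee_rot: [0.58, 3.087, 0.0]
contact_force: [0.5, -0.8, 0.4]
width: 0.0939
gripper_force: 0.0
```

```bash
python3 -c "
from h import *
rel([.5746,.1906,.20],3.03)"
```

```text
t 3.07 pos [0.5425 0.1264 0.2801] q [ 0.16  0.27  1.37 -0.    1.5  -1.04] F [ 0.5 -0.8  0.4] T [ 0.02  -0.12   0.026] w 0.0939
translation [-6.5 71.5 80.1] rotation [ 0.    0.   -0.26]
```

Call:
{"api": "servo_tool", "payload": {"plan": [{"translation": [-2,24,0],"rotation": [0,0,-0.1],"claw": 1},{"translation": [-4,48,10],"rotation": [0,0,-0.2],"claw": 1},{"translation": [-6.5,71.5,30],"rotation": [0,0,-0.26],"claw": 1},{"translation": [-6.5,71.5,60],"rotation": [0,0,-0.26],"claw": 1},{"translation": [-6.5,71.5,80],"rotation": [0,0,-0.26],"claw": 1},{"translation": [-6.5,71.5,80],"rotation": [0,0,-0.26],"claw": 1}]}}

```text
time: 3.57
ee_pos: [0.5729, 0.1886, 0.1954]
ee_rot: [-0.184, -3.129, 0.003]
contact_force: [-0.2, -0.4, -1.0]
width: 0.0939
gripper_force: 0.0
```

```bash
python3 - <<'E'
from h import *
rel([.5746,.1906,.1525],3.03)
s=vision.grab_frame("scene");t=vision.grab_frame("top")
a=cv2.resize(s['img'][170:250,335:425],(540,480),interpolation=cv2.INTER_CUBIC)[:,:,::-1]
b=cv2.resize(t['img'][185:235,225:265],(256,320),interpolation=cv2.INTER_CUBIC)[:,:,::-1]
c=np.zeros((480,796,3),np.uint8);c[:,:540]=a;c[:320,540:]=b;cv2.imwrite('pics/k1.png',c)
E
```

```text
t 3.57 pos [0.5729 0.1886 0.1954] q [ 0.26  0.43  1.36  0.    1.36 -1.2 ] F [-0.2 -0.4 -1. ] T [ 0.055 -0.092 -0.007] w 0.0939
translation [-1.8  2.3 42.9] rotation [-0.003 -0.007 -0.006]
```

View pics/k1.png

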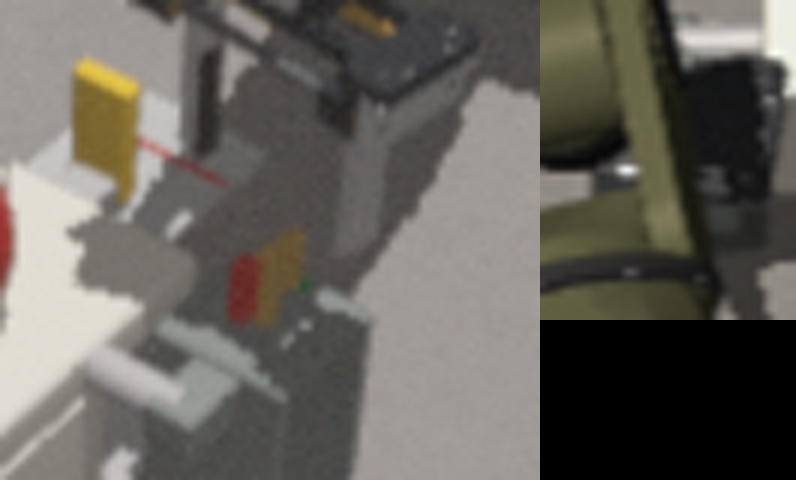

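The key stands between the open fingers (around (265,280) in the crop; the fingers are at (205,90) and (360,190)).

Call:
{"api": "servo_tool", "payload": {"plan": [{"translation": [0,0,0],"rotation": [0,0,0],"claw": 1},{"translation": [0,0,15],"rotation": [0,0,0],"claw": 1},{"translation": [0,0,30],"rotation": [0,0,0],"claw": 1},{"translation": [0,0,40],"rotation": [0,0,0],"claw": 1},{"translation": [0,0,43],"rotation": [0,0,0],"claw": 1},{"translation": [0,0,43],"rotation": [0,0,0],"claw": 1},{"translation": [0,0,43],"rotation": [0,0,0],"claw": 1}]}}

```text
time: 4.25
ee_pos: [0.5749, 0.1886, 0.1582]
ee_rot: [0.185, 3.135, 0.001]
contact_force: [-0.1, -0.1, -0.3]
width: 0.094
gripper_force: 0.0
```

```bash
python3 -c "
from h import *
rel([.5746,.1906,.1525],3.03)"
```

```text
t 4.25 pos [0.5749 0.1886 0.1582] q [ 0.26  0.45  1.41 -0.    1.28 -1.2 ] F [-0.1 -0.1 -0.3] T [ 0.04  -0.112 -0.032] w 0.094
translation [0.5 1.9 5.7] rotation [ 0.     0.001 -0.006]
```

Call:
{"api": "servo_tool", "payload": {"plan": [{"translation": [0,2,5],"rotation": [0,0,0],"claw": 0.2},{"translation": [0,2,5],"rotation": [0,0,0],"claw": -0.3},{"translation": [0,2,5],"rotation": [0,0,0],"claw": -0.6},{"translation": [0,2,5],"rotation": [0,0,0],"claw": -1},{"translation": [0,2,5],"rotation": [0,0,0],"claw": -1},{"translation": [0,2,5],"rotation": [0,0,0],"claw": -1},{"translation": [0,2,5],"rotation": [0,0,0],"claw": -1},{"translation": [0,2,5],"rotation": [0,0,0],"claw": -1},{"translation": [0,2,5],"rotation": [0,0,0],"claw": -1},{"translation": [0,2,5],"rotation": [0,0,0],"claw": -1}]}}

```text
time: 5.08
ee_pos: [0.5747, 0.1906, 0.1521]
ee_rot: [-0.185, -3.136, -0.0]
contact_force: [1.4, -0.2, 0.5]
width: 0.0306
gripper_force: 0.0
```

```bash
python3 -c "
from h import *
rel([.5746,.1906,.1525],3.03)"
```

```text
t 5.08 pos [0.5747 0.1906 0.1521] q [ 0.26  0.46  1.41  0.    1.27 -1.19] F [ 1.4 -0.2  0.5] T [ 0.062 -0.151  0.003] w 0.0306
translation [ 0.1  0.  -0.4] rotation [ 0.    -0.    -0.006]
```

Call:
{"api": "servo_tool", "payload": {"plan": [{"translation": [0,0,0],"rotation": [0,0,0],"claw": -1},{"translation": [0,0,0],"rotation": [0,0,0],"claw": -1},{"translation": [0,0,0],"rotation": [0,0,0],"claw": -1},{"translation": [0,0,0],"rotation": [0,0,0],"claw": -1},{"translation": [0,0,0],"rotation": [0,0,0],"claw": -1},{"translation": [0,0,0],"rotation": [0,0,0],"claw": -1}]}}

```text
time: 5.58
ee_pos: [0.5747, 0.1904, 0.1521]
ee_rot: [-0.185, -3.136, 0.0]
contact_force: [-0.7, -1.7, -0.4]
width: 0.0089
gripper_force: 30.0
```

```bash
python3 -c "
from h import *
rel([.5746,.1906,.1525],3.03)"
```

```text
t 5.58 pos [0.5747 0.1904 0.1521] q [ 0.26  0.46  1.41 -0.    1.27 -1.19] F [-0.7 -1.7 -0.4] T [-0.364 -0.031 -0.095] w 0.0089
translation [ 0.1  0.2 -0.4] rotation [-0.    -0.    -0.006]
```

Call:
{"api": "servo_tool", "payload": {"plan": [{"translation": [0,0,0],"rotation": [0,0,0.1],"claw": -1},{"translation": [0,0,0],"rotation": [0,0,0.2],"claw": -1},{"translation": [0,0,0],"rotation": [0,0,0.3],"claw": -1},{"translation": [0,0,0],"rotation": [0,0,0.4],"claw": -1},{"translation": [0,0,0],"rotation": [0,0,0.5],"claw": -1},{"translation": [0,0,0],"rotation": [0,0,0.6],"claw": -1},{"translation": [0,0,0],"rotation": [0,0,0.7],"claw": -1},{"translation": [0,0,0],"rotation": [0,0,0.8],"claw": -1},{"translation": [0,0,0],"rotation": [0,0,0.9],"claw": -1},{"translation": [0,0,0],"rotation": [0,0,1.0],"claw": -1}]}}

```text
time: 6.42
ee_pos: [0.5752, 0.1911, 0.1521]
ee_rot: [1.672, 2.659, 0.003]
contact_force: [4.7, 2.4, -2.4]
width: 0.0089
gripper_force: 30.0
```

```bash
python3 -c "
from h import *
rel([.5746,.1904,.1521],0.03)"
```

```text
t 6.42 pos [0.5752 0.1911 0.1521] q [ 0.26  0.46  1.41  0.    1.27 -0.19] F [ 4.7  2.4 -2.4] T [ 0.514 -0.992  0.114] w 0.0089
translation [-0.4 -0.8 -0. ] rotation [ 1.000e-03 -2.000e-03  1.989e+00]
```

Call:
{"api": "servo_tool", "payload": {"plan": [{"translation": [0,0,0],"rotation": [0,0,0.1],"claw": -1},{"translation": [0,0,0],"rotation": [0,0,0.2],"claw": -1},{"translation": [0,0,0],"rotation": [0,0,0.3],"claw": -1},{"translation": [0,0,0],"rotation": [0,0,0.4],"claw": -1},{"translation": [0,0,0],"rotation": [0,0,0.5],"claw": -1},{"translation": [0,0,0],"rotation": [0,0,0.6],"claw": -1},{"translation": [0,0,0],"rotation": [0,0,0.7],"claw": -1},{"translation": [0,0,0],"rotation": [0,0,0.8],"claw": -1},{"translation": [0,0,0],"rotation": [0,0,0.9],"claw": -1},{"translation": [0,0,0],"rotation": [0,0,1.0],"claw": -1}]}}

```text
time: 7.25
ee_pos: [0.576, 0.191, 0.1521]
ee_rot: [2.742, 1.532, 0.006]
contact_force: [11.1, 2.6, -5.3]
width: 0.0087
gripper_force: 30.0
```

Call:
{"api": "servo_tool", "payload": {"plan": [{"translation": [0,0,0],"rotation": [0,0,0.1],"claw": -1},{"translation": [0,0,0],"rotation": [0,0,0.2],"claw": -1},{"translation": [0,0,0],"rotation": [0,0,0.3],"claw": -1},{"translation": [0,0,0],"rotation": [0,0,0.4],"claw": -1},{"translation": [0,0,0],"rotation": [0,0,0.5],"claw": -1},{"translation": [0,0,0],"rotation": [0,0,0.6],"claw": -1},{"translation": [0,0,0],"rotation": [0,0,0.7],"claw": -1},{"translation": [0,0,0],"rotation": [0,0,0.8],"claw": -1},{"translation": [0,0,0],"rotation": [0,0,0.83],"claw": -1},{"translation": [0,0,0],"rotation": [0,0,0.83],"claw": -1}]}}

```text
time: 8.08
ee_pos: [0.5763, 0.1904, 0.1521]
ee_rot: [3.127, 0.3, 0.007]
contact_force: [13.3, -1.3, -5.5]
width: 0.0088
gripper_force: 30.0
```

```bash
python3 -c "
from h import *
rel([.5746,.1904,.1521],0.03)"
```

```text
t 8.08 pos [0.5763 0.1904 0.1521] q [ 0.26  0.46  1.41 -0.    1.27  1.64] F [13.3 -1.3 -5.5] T [-0.147 -2.578 -0.017] w 0.0088
translation [-1.7 -0.3  0. ] rotation [ 0.    -0.004  0.161]
```

Call:
{"api": "servo_tool", "payload": {"plan": [{"translation": [1,0,0],"rotation": [0,0,0.03],"claw": -1},{"translation": [2,0,0],"rotation": [0,0,0.06],"claw": -1},{"translation": [2.5,0,0],"rotation": [0,0,0.1],"claw": -1},{"translation": [2.5,0,0],"rotation": [0,0,0.1],"claw": -1},{"translation": [2.5,0,0],"rotation": [0,0,0.1],"claw": -1}]}}

```text
time: 8.5
ee_pos: [0.5768, 0.1904, 0.152]
ee_rot: [3.137, 0.146, -0.002]
contact_force: [-3.7, -5.0, 1.8]
width: 0.0086
gripper_force: 30.0
```

```bash
python3 -c "
from h import *
rel([.5746,.1904,.1521],0.03)"
```

```text
t 8.5 pos [0.5768 0.1904 0.152 ] q [ 0.26  0.47  1.4  -0.    1.27  1.74] F [-3.7 -5.   1.8] T [-1.061  0.786 -0.022] w 0.0086
translation [-2.2 -0.2 -0.1] rotation [0.001 0.001 0.063]
```

Call:
{"api": "servo_tool", "payload": {"plan": [{"translation": [0,0,0],"rotation": [0,0,0.03],"claw": -1},{"translation": [0,0,0],"rotation": [0,0,0.06],"claw": -1},{"translation": [0,0,0],"rotation": [0,0,0.09],"claw": -1},{"translation": [0,0,0],"rotation": [0,0,0.09],"claw": -1}]}}

```text
time: 8.83
ee_pos: [0.5768, 0.1903, 0.152]
ee_rot: [3.14, 0.003, -0.002]
contact_force: [-3.6, -5.8, 3.4]
width: 0.0087
gripper_force: 30.1
```

```bash
python3 -c "
from h import *
rel([.5746,.1904,.1521],0.03)"
```

```text
t 8.83 pos [0.5768 0.1903 0.152 ] q [ 0.26  0.47  1.4  -0.    1.27  1.83] F [-3.6 -5.8  3.4] T [-1.157  0.672  0.223] w 0.0087
translation [-2.2 -0.1 -0.1] rotation [ 0.001  0.001 -0.028]
```

Call:
{"api": "servo_tool", "payload": {"plan": [{"translation": [0,0,0],"rotation": [0,0,0.03],"claw": -1},{"translation": [0,0,0],"rotation": [0,0,0.03],"claw": -1},{"translation": [0,0,0],"rotation": [0,0,0.03],"claw": -1}]}}

```text
time: 9.08
ee_pos: [0.5768, 0.1903, 0.1521]
ee_rot: [3.14, -0.041, -0.002]
contact_force: [-3.7, -6.1, 2.8]
width: 0.0087
gripper_force: 30.3
```

```bash
python3 -c "
from h import *
rel([.5746,.1904,.1521],0.03)"
```

```text
t 9.08 pos [0.5768 0.1903 0.1521] q [ 0.26  0.47  1.4  -0.    1.27  1.86] F [-3.7 -6.1  2.8] T [-1.211  0.677  0.405] w 0.0087
translation [-2.2 -0.  -0. ] rotation [ 0.001  0.001 -0.056]
```

Call:
{"api": "servo_tool", "payload": {"plan": [{"translation": [0,0,0],"rotation": [0,0,0],"claw": -0.7},{"translation": [0,0,0],"rotation": [0,0,0],"claw": -0.4},{"translation": [0,0,0],"rotation": [0,0,0],"claw": 0},{"translation": [0,0,0],"rotation": [0,0,0],"claw": 0},{"translation": [0,0,0],"rotation": [0,0,0],"claw": 0},{"translation": [0,0,0],"rotation": [0,0,0],"claw": 0},{"translation": [0,0,-15],"rotation": [0,0,0],"claw": 0},{"translation": [0,0,-45],"rotation": [0,0,0],"claw": 0},{"translation": [0,0,-80],"rotation": [0,0,0],"claw": 0},{"translation": [0,0,-100],"rotation": [0,0,0],"claw": 0}]}}

```text
time: 9.92
ee_pos: [0.5776, 0.1912, 0.2557]
ee_rot: [-3.14, 0.041, -0.005]
contact_force: [-0.2, 0.1, 0.1]
width: 0.0467
gripper_force: 0.0
```

```bash
python3 - <<'E'
from h import *
p=np.load('p.npy')
rel(W(p,[-75,0,250])[0],p[2]+np.pi/2)
rel(W(p,[-75,0,250])[0],p[2])
s=vision.grab_frame("scene")
cv2.imwrite('pics/k2.png',cv2.resize(s['img'][170:250,335:425],(720,600),interpolation=cv2.INTER_CUBIC)[:,:,::-1])
q=lambda X:proj(s,W(p,X))[0].round(1)
print(q([-20,145,173]),q([-43,145,173]),q([-53,145,126]))
E
```

```text
t 9.92 pos [0.5776 0.1912 0.2557] q [0.26 0.4  1.26 0.   1.48 1.86] F [-0.2  0.1  0.1] T [0.028 0.014 0.037] w 0.0467
translation [-49.5 148.6   5.4] rotation [ 0.002 -0.003 -1.628]
t 9.92 pos [0.5776 0.1912 0.2557] q [0.26 0.4  1.26 0.   1.48 1.86] F [-0.2  0.1  0.1] T [0.028 0.014 0.037] w 0.0467
translation [-49.5 148.6   5.4] rotation [-0.001 -0.003 -0.058]
[380.1 210.7] [384.4 206.8] [385.1 216.4]
```

View pics/k2.png

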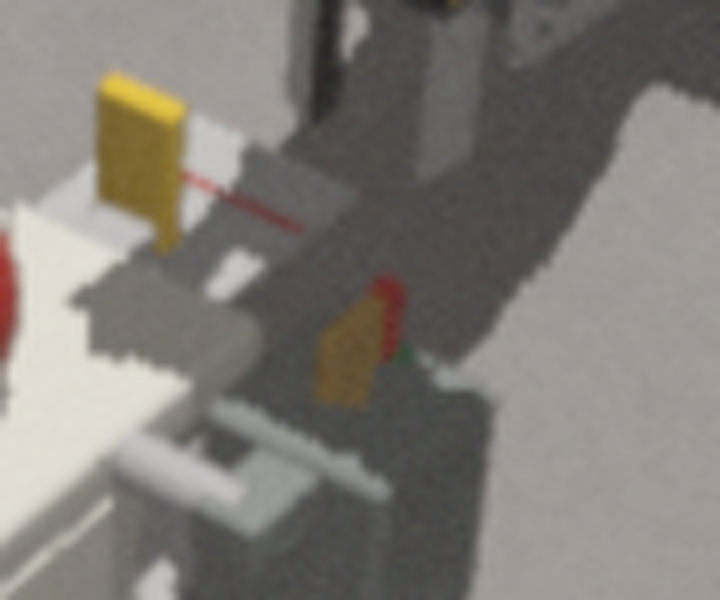

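The key's red tip, at about (390,310) in the crop, points at the green dot at (405,355), so it is fully wound. Next is the gate handle.

Call:
{"api": "servo_tool", "payload": {"plan": [{"translation": [-5,15,0],"rotation": [0,0,-0.12],"claw": 0},{"translation": [-10,30,0],"rotation": [0,0,-0.24],"claw": 0},{"translation": [-15,45,0],"rotation": [0,0,-0.36],"claw": 0},{"translation": [-20,60,0],"rotation": [0,0,-0.48],"claw": 0},{"translation": [-25,75,0],"rotation": [0,0,-0.6],"claw": 0},{"translation": [-30,90,0],"rotation": [0,0,-0.72],"claw": 0},{"translation": [-35,105,0],"rotation": [0,0,-0.84],"claw": 0},{"translation": [-40,120,0],"rotation": [0,0,-0.96],"claw": 0},{"translation": [-45,135,0],"rotation": [0,0,-1.08],"claw": 0},{"translation": [-48,148,0],"rotation": [0,0,-1.2],"claw": 0}]}}

```text
time: 10.8
ee_pos: [0.5248, 0.0436, 0.2519]
ee_rot: [-2.611, -1.747, 0.0]
contact_force: [-0.0, -0.3, 0.4]
width: 0.0469
gripper_force: 0.0
```

Call:
{"api": "servo_tool", "payload": {"plan": [{"translation": [0,0,0],"rotation": [0,0,-0.12],"claw": 0},{"translation": [0,0,0],"rotation": [0,0,-0.24],"claw": 0},{"translation": [0,0,0],"rotation": [0,0,-0.36],"claw": 0},{"translation": [0,0,0],"rotation": [0,0,-0.43],"claw": 0},{"translation": [0,0,0],"rotation": [0,0,-0.43],"claw": 0},{"translation": [0,0,0],"rotation": [0,0,-0.43],"claw": 0}]}}

```text
time: 11.3
ee_pos: [0.5252, 0.0444, 0.2519]
ee_rot: [-2.187, -2.255, 0.0]
contact_force: [-0.0, 1.4, -0.1]
width: 0.0468
gripper_force: 0.0
```

```bash
python3 - <<'E'
from h import *
p=np.load('p.npy')
rel(W(p,[-75,0,155])[0]+[.0015,0,0],p[2]+np.pi/2)
s=vision.grab_frame("scene")
cv2.imwrite('pics/g1.png',cv2.resize(s['img'][150:230,310:410],(750,600),interpolation=cv2.INTER_CUBIC)[:,:,::-1])
E
```

```text
t 11.3 pos [0.5252 0.0444 0.2519] q [ 0.01  0.21  1.51  0.    1.42 -0.02] F [-0.   1.4 -0.1] T [-0.04  -0.056 -0.02 ] w 0.0468
translation [-0.4  0.5 96.9] rotation [-0.    -0.    -0.001]
```

View pics/g1.png

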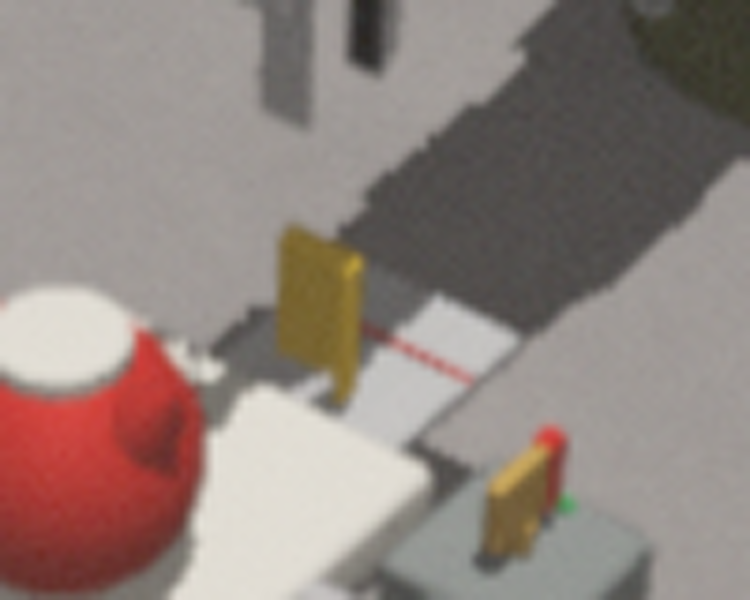

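The fingers, at (285,120) and (370,60) in the crop, straddle the yellow handle at (320,300). The key's red tip is still at the green dot.

Call:
{"api": "servo_tool", "payload": {"plan": [{"translation": [0,0,25],"rotation": [0,0,0],"claw": 0},{"translation": [0,0,50],"rotation": [0,0,0],"claw": 0},{"translation": [0,0,65],"rotation": [0,0,0],"claw": 0},{"translation": [0,0,80],"rotation": [0,0,0],"claw": 0},{"translation": [0,0,92],"rotation": [0,0,0],"claw": 0},{"translation": [0,0,97],"rotation": [0,0,0],"claw": 0},{"translation": [0,0,97],"rotation": [0,0,0],"claw": 0},{"translation": [0,0,97],"rotation": [0,0,0],"claw": 0},{"translation": [0,0,97],"rotation": [0,0,0],"claw": 0}]}}

```text
time: 12.1
ee_pos: [0.5257, 0.0444, 0.1559]
ee_rot: [2.185, 2.257, 0.001]
contact_force: [-0.2, 0.2, -0.2]
width: 0.047
gripper_force: 0.0
```

Call:
{"api": "servo_tool", "payload": {"plan": [{"translation": [0,0,0],"rotation": [0,0,0],"claw": -1},{"translation": [0,0,0],"rotation": [0,0,0],"claw": -1},{"translation": [0,0,0],"rotation": [0,0,0],"claw": -1},{"translation": [0,0,0],"rotation": [0,0,0],"claw": -1},{"translation": [0,0,0],"rotation": [0,0,0],"claw": -1},{"translation": [0,0,0],"rotation": [0,0,0],"claw": -1},{"translation": [0,0,0],"rotation": [0,0,0],"claw": -1},{"translation": [0,0,0],"rotation": [0,0,0],"claw": -1}]}}

```text
time: 12.77
ee_pos: [0.5253, 0.0444, 0.1551]
ee_rot: [2.184, 2.258, 0.0]
contact_force: [0.4, 0.1, 1.3]
width: 0.0141
gripper_force: 30.0
```

```bash
python3 - <<'E'
from h import *
p=np.load('p.npy')
rel(W(p,[-125,0,155])[0],p[2]+np.pi/2)
E
```

```text
t 12.77 pos [0.5253 0.0444 0.1551] q [ 0.01  0.29  1.64  0.    1.21 -0.02] F [0.4 0.1 1.3] T [ 0.002 -0.212 -0.016] w 0.0141
translation [ -0.3 -51.1   0.1] rotation [ 0.    -0.     0.001]
```

Call:
{"api": "servo_tool", "payload": {"plan": [{"translation": [0,-6,0],"rotation": [0,0,0],"claw": -1},{"translation": [0,-12,0],"rotation": [0,0,0],"claw": -1},{"translation": [0,-19,0],"rotation": [0,0,0],"claw": -1},{"translation": [0,-26,0],"rotation": [0,0,0],"claw": -1},{"translation": [0,-33,0],"rotation": [0,0,0],"claw": -1},{"translation": [0,-40,0],"rotation": [0,0,0],"claw": -1},{"translation": [0,-46,0],"rotation": [0,0,0],"claw": -1},{"translation": [0,-50.5,0],"rotation": [0,0,0],"claw": -1},{"translation": [0,-50.5,0],"rotation": [0,0,0],"claw": -1},{"translation": [0,-50.5,0],"rotation": [0,0,0],"claw": -1}]}}

```text
time: 13.6
ee_pos: [0.4746, 0.0427, 0.1552]
ee_rot: [2.184, 2.257, 0.002]
contact_force: [6.5, 0.8, -3.4]
width: 0.0139
gripper_force: 30.0
```

```bash
python3 - <<'E'
from h import *
p=np.load('p.npy')
rel(W(p,[-125,0,155])[0],p[2]+np.pi/2)
s=vision.grab_frame("scene");t=vision.grab_frame('top')
a=cv2.resize(s['img'][165:235,330:400],(400,400),interpolation=cv2.INTER_CUBIC)[:,:,::-1]
b=cv2.resize(t['img'][200:250,235:305],(400,286),interpolation=cv2.INTER_CUBIC)[:,:,::-1]
c=np.zeros((400,800,3),np.uint8);c[:,:400]=a;c[:286,400:]=b;cv2.imwrite('pics/g2.png',c)
# handle edges, back face (x+7) left edge y=+20 projected for gate=.05 
f=lambda X:((proj(s,W(p,X))-[330,165]+.5)*400/70-.5).round(0)
print(f([[-118,20,99],[-118,20,130],[-132,20,99],[-118,-20,99],[-125,50,94]]).tolist())
E
```

```text
t 13.6 pos [0.4746 0.0427 0.1552] q [ 0.01  0.18  1.78  0.    1.18 -0.02] F [ 6.5  0.8 -3.4] T [ 0.139 -1.365 -0.025] w 0.0139
translation [-0.3 -0.3  0.2] rotation [ 0.001 -0.     0.002]
[[200.0, 182.0], [203.0, 142.0], [214.0, 170.0], [146.0, 155.0], [248.0, 203.0]]
```

View pics/g2.png

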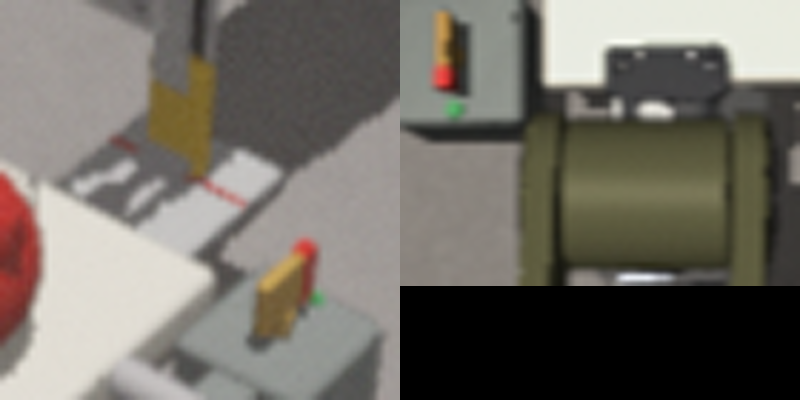

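The handle stands over the red line: its foot is at (203,178) in the left crop, and the line emerges at both sides, at (125,142) and (225,190). The red key tip points at the dot. I'll check the key angle numerically before handing in.

```bash
python3 - <<'E'
from h import *
p=np.load('p.npy')
t=vision.grab_frame('top');s=vision.grab_frame('scene')
red=lambda R,G,B:np.where(R-np.maximum(G,B)>25,R-np.maximum(G,B),0)
warm=lambda R,G,B:np.where(R-B>35,1.,0)
kr,_=blob(t['img'],(238,198,250,218),red);kw,_=blob(t['img'],(238,198,250,218),warm)
d=onplane(t,kr,.17)-onplane(t,kw,.17);a=np.arctan2(d[1],d[0])-p[2]
print('key',kr,kw,3.6+np.pi-a%(2*np.pi))
for k in (3.3,3.45,3.6):
  b=np.pi+3.6-k; c=[-20+17*np.cos(b),145+17*np.sin(b),158]
  print(k,proj(s,W(p,c)).round(1),proj(t,W(p,c)).round(1))
print(blob(s['img'],(378,200,392,222),red)[0])
rel(W(p,[-125,0,155])[0],p[2]+np.pi/2)
E
```

```text
key [242.07087199 211.00779221] [242.08 209.12] 3.600319890938752
3.3 [[381.4 210.9]] [[244.1 213.1]]
3.45 [[382.2 211.2]] [[243.4 213.2]]
3.6 [[382.9 211.5]] [[242.7 213.3]]
[382.50632911 210.29219409]
t 13.8 pos [0.4747 0.0427 0.1551] q [ 0.01  0.18  1.78  0.    1.18 -0.02] F [ 6.6  0.8 -4.1] T [ 0.074 -1.37  -0.018] w 0.0138
translation [-0.3 -0.5  0.1] rotation [ 0.001 -0.     0.001]
```

Key measured at about 3.60, and the gate is steady at about 50.5 mm.

```bash
python3 -c "
from h import *
print(hand_in())"
```

```text
the job is handed in; nothing more can be done
None
```

I wound the key to its stop (measured at about 3.60 rad, red tip at the green dot). I then pulled the gate handle out about 50.5 mm, over the red line, and was still holding it there when I handed the job in at about 14 s. The hand-in gave no verdict.

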